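Check a casting under the height bridge

TASK

Take the plaster casting with the low round boss, lay it flat on the gauge plate in front of the bridge bar, and slide it boss first under the bar and along the side fence until its nose meets the end stop, to show that it clears the height limit. Press its nose against the stop with about 10 N for a second, then let go and leave it there, flat and flush along the fence with its boss beyond the bar. Plaster is brittle: once it is under the bar never push it against the plate, bar, fence or stop with more than 20 N, and leave everything else on the bench where it is.

Things in the scene. Friction and masses are not known exactly. Their poses are not given: they have to be found in the camera images.
- casting_mid (a point): centre (half-way up) of the plaster slab of the casting to check: 140 long (x) x 50 wide (y) x 32 mm high (z), 0.3 to 0.5 kg, lying flat on the bench. On its top, 40 mm from this point towards +x, is a round boss 36 mm across and 12 mm high (44 mm in all). +x points to the nose, the end with the boss
- casting_nose (a point): middle of the casting's flat nose face (its +x end), 70 mm from the slab's centre, 16 mm over its underside. Sliding on the plate, the casting drags with 2 to 7 N; bearing down on it while pushing adds drag, which takes away from the push that reaches the stop
- gauge: fixed height gauge on the bench: a flat aluminium plate, x = -150 to 190, y = -75 to 75 mm, 12 mm thick, carrying bridge, fence and stop; origin on its underside, so its top is at z = 12 mm of its frame. Castings are slid along its +x. The plate before the bar (x = -150 to 37 mm) is free and has no rail
- bridge: the bridge, rigid on the plate; origin and axes are those of the gauge. In these its bar spans x = 37 to 53 mm, underside 47 mm over the plate (the boss passes with 3 mm to spare), top 60 mm over the plate; posts at y = 30 to 44 mm and y = -67 to -53 mm
- fence: the side fence, rigid on the plate; origin and axes are those of the gauge. In these: a steel rail 25 mm high over the plate, x = 45 to 145 mm, y = 30 to 44 mm. Its guiding face is the plane y = 30 mm, so a casting flush with it has its middle line at y = 5 mm
- stop: end stop beyond the bar: a steel holder block 25 x 40 x 30 mm high, rigid on the plate, front face at x = 150 mm of the gauge, origin at that face's foot, axes as the gauge's. From it a spindle with a flat round pad, 24 mm across, centre 16 mm over the plate, y = 5 mm of the gauge, sticks out to -x. It is clamped anew for each job, pad face anywhere 6 to 46 mm before the holder, not measured: feel for it
- blank: the other, taller casting: same 140 x 50 x 32 mm slab but with a square boss 36 mm wide and 24 mm high; to be left alone; origin under its centre
- roller: laminating roller with black handle and bent steel rod, about 250 mm long, a bystander
- cup: white plastic mixing cup, 80 mm wide, 100 mm high, a bystander; origin under its centre
- can: can, 90 mm wide, 110 mm high, a bystander; origin under its centre
- jar: small closed jar, 60 mm wide, 70 mm high, a bystander; origin under its centre
- spatula: spatula, lying, a bystander
- casting: the casting itself; origin under its centre (see casting_mid), x towards its nose
Things that resemble listed ones, but are neither listed nor needed, are in the scene too. What is shaped like the casting but black or green is not meant.

How it is judged:
By the outcome, as a careful person would: the job done as asked, in the order asked, and still so for the second after the job is handed in, with the robot touching nothing.
It also fails if it takes over 72 s, if anything falls off the work surface, if the arm or the gripper's body presses on something with over 40 N, if the wrist force passes 120 N, or if a joint passes its speed limit or range.

ROBOT

A 7-joint arm with a two-finger parallel gripper is mounted at the origin on the work surface. World frame = base frame: x ahead of the robot, y to its left, z up, the work surface at z = 0. Lengths are in m, angles in degrees, forces in N, time in s.
With the tool pointing down it reaches from about 0.425 to 0.875 m from the base axis. Payload 4.7 kg.
Tool frame: the origin (TCP) lies between the finger pads; the fingertips stand 19 mm ahead of it and the grasp point (between the pads) is the TCP; x points along the fingers, z is the direction in which the jaws open and shut, and the axes are right-handed (so a half turn about x gives the same grasp; the last joint's range is limited). The gripper opens to 87 mm and grips with 3 to 60 N. Pads are 19 mm wide; open, the fingers measure 117 mm over their backs; the gripper's body (75 mm by 190 mm) begins 51 mm behind the grasp point.
Start: joints at [-66.687, 18.392, -4.016, 83.108, 1.295, 78.541, -3.26], TCP at [0.249, 0.601, 0.242] pointing down, gripper open.
Joint ranges: [-163.93, 163.93], [-17.29, 119.83], [-79.2, 71.16], [3.27, 140.29], [-89.18, 269.18], [5.43, 117.66], [-154.24, 154.24]. Speed limits (degrees/s): [147.25, 147.25, 180, 180, 180, 180, 180].

INTERFACE

Orientations are given as [roll, pitch, yaw] about the fixed x, y, z axes, in that order (R = Rz(yaw) Ry(pitch) Rx(roll)).
In Python, from cell import monitor, read_camera, camera_model, env, regions_of gives the robot as it stands. The module is installed in compiled form; this text tells all that it offers.
- The arm moves only by the tool step_arm, never from a script. Its argument "deltas" is a list of rows, each a list of 5 numbers: the gripper's target within -1 to 1 (fully open at 1, half-way at 0, shut at -1), then the shift along the tool's x, y, z in m, then the turn about the tool's x in degrees. A call has 1 to 12 rows; each row is the pose to reach, as a shift and turn from the pose commanded when the call began, along the tool's axes at that moment; what a row does not reach only later rows make up. A row lasts 1/8 s, in which the tool goes at most 62.5 mm and 10.7 degrees, less where a joint would pass 70% of its speed; a pose out of reach is approached as far as the arm can. A call with a gripper value outside its range is refused whole. The fingers move at their own pace and stop on an object; "newtons" is the grip in N (left out, the last holds). Time passes only in rows, so rows that repeat a pose let the fingers close. It gives the time, the measured TCP pose, the force and the opening at its end, in the units of the state.
- monitor.get_obs(): the state, without advancing time (a new reading comes with each control period).
- read_camera(name): name is "scene" or "top" or "wrist"; returns (picture, depth): 480x640x3 uint8, red, green, blue; 480x640 float32, m along the optical axis (not along the pixel's ray), 0 where there is no reading.
- camera_model(name): a dict with "fx", "fy", "cx", "cy" (pixels), "xyz" and "attitude" of the camera in the world. Camera axes: x right, y down, z forward; pixel columns grow to the right and rows downward; lengths in m; the calibration is good to about 2 mm. A picture is of the moment at which its call begins: read the wrist's pose just before it. camera_model takes no time and is no camera call; for the wrist camera it gives the pose at the moment of the call.
- env.sign_off(): hands the job in, once; it reports no verdict.
Trained networks look in the newest picture that a camera, given by its name, has taken for a name from the list of things; names that differ only in an ending like _2 or _b are one class to them, and where a whole thing is asked for, a point or a joint stands for the part that bears it (a point fixed in the world has none). Each returns a list of dicts, best first, with "p" (0 to 1); they miss things now and then, are a little off and sometimes report something else, mostly with a low value. They report only what shows in the picture. A call takes as long as a camera call. They do not tell look-alikes from the thing itself.
- regions_of(camera, thing): "pixels" (480x640 bool, what is visible of it) and "pixel" ([column, row] in pixels, amid what is visible of it).
The state is a dict: "time_s": time; "qpos": joint angles; "joint_velocities": joint speeds; "effort": joint torques, N m; "tool_pos": TCP position; "tool_rot": TCP orientation; "force": force on the tool from outside, world axes, zero at the start; "wrist_torque": the same for the moment, N m; "grip_width": finger opening in m.
Only numpy, scipy, OpenCV 4.12 (cv2) and the standard library are available. Lean on these libraries where they do the work, as an engineer would, in place of code of your own. Each camera call takes 0.05 s, during which the arm holds its last target. There are 200 camera calls.

## Working session

There is one attempt and no reset: what is moved stays moved. The work goes in short steps, Python scripts to look and compute and a tool call to move; the robot and the scene stay as the last step left them, time stands still between calls to the robot, and variables do not carry over. Pictures are saved under pics/ and viewed, about 8 in all and at most 12, crops included, and the job is handed in when it is done.

Besides the shell and the picture viewer there is one more tool, called after "Emit:" by a JSON object that holds its "fn" and its "kwargs", one argument or row to a line. step_arm: Moves the arm, as the interface text tells. Its arguments: {"type":"object","properties":{"deltas":{"type":"array"},"newtons":{"type":"number"}},"required":["deltas"]}

```bash
mkdir -p pics
cat > h.py <<'E'
import numpy as np, cv2
from scipy.spatial.transform import Rotation as R
from cell import monitor, read_camera, camera_model, env, regions_of
np.set_printoptions(precision=4, suppress=True)
def rot(a):
    a=np.array(a,float)
    return a if a.shape==(3,3) else R.from_euler('xyz',a,degrees=True).as_matrix()
def cloud(cam,d,m=None):
    m=m or camera_model(cam)
    v,u=np.mgrid[0:480,0:640]
    P=np.stack([(u-m['cx'])/m['fx']*d,(v-m['cy'])/m['fy']*d,d],-1)
    return P@rot(m['attitude']).T+np.array(m['xyz'])
def proj(cam,p,m=None):
    m=m or camera_model(cam)
    c=(np.atleast_2d(p)-np.array(m['xyz']))@rot(m['attitude'])
    return np.c_[c[:,0]/c[:,2]*m['fx']+m['cx'],c[:,1]/c[:,2]*m['fy']+m['cy']]
def save(n,p): cv2.imwrite('pics/'+n,p[:,:,::-1])
E
python3 - <<'E'
from h import *
print(monitor.get_obs())
for c in ['scene','top']:
    print(c,camera_model(c))
    p,d=read_camera(c); save(c+'0.png',p); np.save(c+'_d.npy',d)
    W=cloud(c,d)
    for t in ['casting','blank','gauge','stop','fence','bridge']:
        for r in regions_of(c,t)[:4]:
            q=W[r['pixels']&(d>0)]
            print(c,t,round(r['p'],2),r['pixel'],r['pixels'].sum(),np.median(q,0),q.min(0),q.max(0))
E
```

```text
{'time_s': 0.0, 'qpos': array([-66.6877,  18.4389,  -4.0153,  83.1746,   1.296 ,  78.5396,
        -3.2619]), 'joint_velocities': array([-0.0812,  0.0301, -0.0663,  0.0534,  0.0126,  0.0344,  0.0274]), 'effort': array([ -0.0009, -49.1292,  -0.4044, -31.2535,  -0.0641,   0.0436,
         0.0001]), 'tool_pos': array([0.2486, 0.6   , 0.2405]), 'tool_rot': array([-176.4454,   89.8919, -108.9499]), 'force': array([ 0.1025,  1.0505, -0.0409]), 'wrist_torque': array([ 0.0151,  0.0516, -0.0134]), 'grip_width': 0.0866943876257327}
scene {'fx': 598.4375628505013, 'fy': 598.4375628505013, 'cx': 303.3861412759104, 'cy': 241.4424494762346, 'xyz': array([1.5046, 0.0936, 1.2038]), 'attitude': array([-138.1003,   -0.3675,   96.0473])}
scene casting 0.89 [280.3, 207.7] 830 [ 0.3481 -0.09    0.0315] [ 0.2304 -0.124  -0.0036] [ 0.4104 -0.0658  0.0503]
scene casting 0.69 [445.5, 291.8] 1107 [0.5859 0.354  0.0316] [ 0.468   0.3118 -0.0039] [0.6471 0.4074 0.0487]
scene blank 0.9 [369.4, 252.7] 977 [0.4888 0.1607 0.032 ] [ 0.354   0.125  -0.0046] [0.5348 0.2012 0.0608]
scene gauge 0.93 [253.3, 299.2] 6814 
[... 1489 characters left out ...]
] [0.6416 0.3977 0.0509]
top gauge 0.85 [359.9, 188.0] 7530 [ 0.6172 -0.1225  0.013 ] [ 0.4464 -0.2123 -0.0008] [ 0.8072 -0.0358  0.0788]
top gauge 0.31 [466.4, 176.8] 1557 [ 0.6394 -0.3737  0.1084] [ 0.6027 -0.4691 -0.0031] [ 0.7207 -0.3404  0.1169]
top stop 0.53 [352.2, 134.2] 332 [ 0.7592 -0.1032  0.0386] [ 0.7331 -0.1302 -0.0011] [ 0.8079 -0.0826  0.0579]
top fence 0.68 [343.0, 157.4] 199 [ 0.6973 -0.0771  0.0378] [ 0.6475 -0.0874  0.0109] [ 0.74   -0.0688  0.0728]
top bridge 0.96 [364.3, 174.7] 363 [ 0.6433 -0.1294  0.0721] [ 0.6326 -0.1878  0.0104] [ 0.6685 -0.077   0.0788]
top bridge 0.55 [459.8, 280.4] 1043 [ 0.3789 -0.3654  0.0521] [ 0.3412 -0.3906 -0.0018] [ 0.4162 -0.3108  0.1046]
```

Run:
```python
import cv2
im=cv2.imread('pics/top0.png')
cv2.imwrite('pics/top0c.png',cv2.resize(im[90:390,130:530],(800,600),interpolation=cv2.INTER_CUBIC))
```

```text
(no output)
```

View pics/scene0.png

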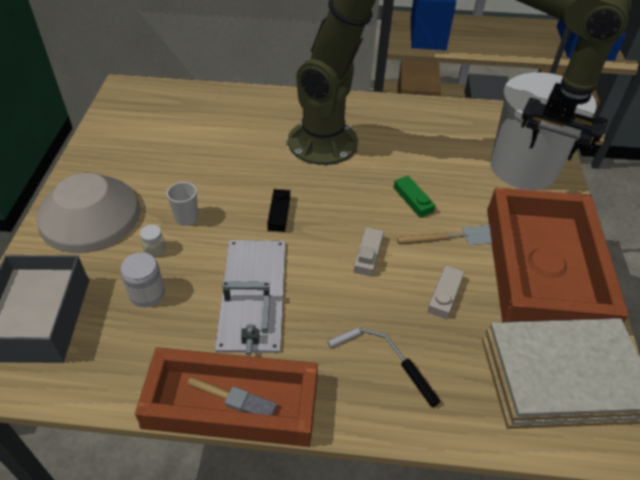

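View pics/top0c.png

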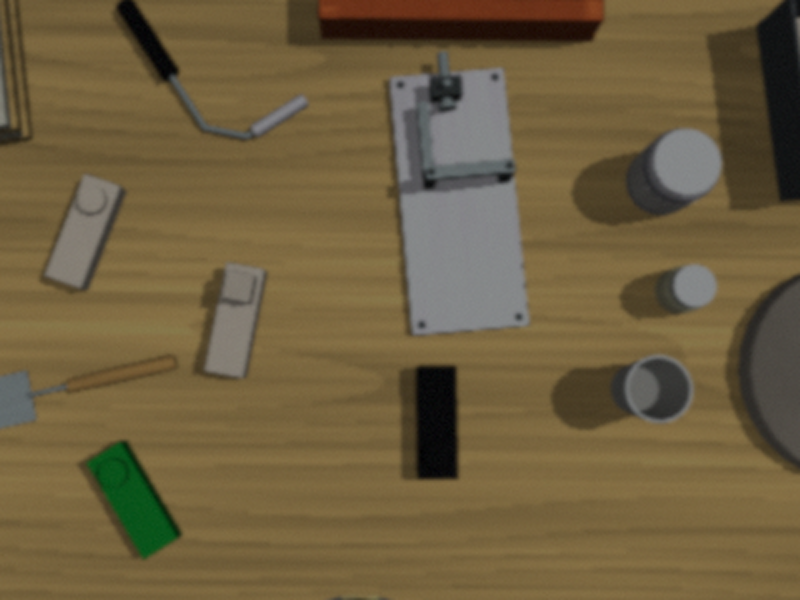

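Candidates: white round-boss casting, scene (445,292) / top (174,205). White square-boss blank, scene (369,253). Black look-alike, scene (280,208). Green look-alike, scene (413,196). By the description I choose the white one with the round boss. Next I measure its pose and the gauge's.

```bash
python3 - <<'E'
from h import *
o=monitor.get_obs(); T=rot(o['tool_rot']); print('tool axes cols\n',T)
for c,px in [('scene',(445,292)),('top',(174,205))]:
    d=np.load(c+'_d.npy'); W=cloud(c,d)
    n=np.linalg.norm(W[...,:2]-[.568,.352],axis=-1)<.1
    def rect(m):
        m=cv2.morphologyEx(m.astype(np.uint8),cv2.MORPH_OPEN,np.ones((2,2)))>0
        q=W[m][:,:2]; r=cv2.minAreaRect((q*1000).astype(np.float32)); return r,len(q),np.median(W[m][:,2])
    r,k,z=rect(n&(W[...,2]>.022)&(W[...,2]<.055)); print(c,'slab',r,k,z)
    m=n&(W[...,2]>.038)&(W[...,2]<.055); q=W[m]; print(' boss',(q.min(0)+q.max(0))/2,np.median(q,0),len(q))
    g=(abs(W[...,0]-.63)<.25)&(abs(W[...,1]+.12)<.13)&(W[...,2]>.007)&(W[...,2]<.09)
    lab,st,ll=cv2.connectedComponentsWithStats(g.astype(np.uint8))[1:]; k=1+np.argmax(st[1:-0,4] if 0 else ll[0:0].sum() if 0 else st[1:,4]) if 0 else None
E
python3 - <<'E'
from h import *
for c in ['scene','top']:
    d=np.load(c+'_d.npy'); W=cloud(c,d)
    g=((abs(W[...,0]-.63)<.25)&(abs(W[...,1]+.12)<.13)&(W[...,2]>.008)&(W[...,2]<.018)).astype(np.uint8)
    _,lab,st,_=cv2.connectedComponentsWithStats(g); k=1+np.argmax(st[1:,4])
    print(c,'plate',cv2.minAreaRect((W[lab==k][:,:2]*1000).astype(np.float32)),np.median(W[lab==k][:,2]))
    b=(abs(W[...,0]-.645)<.025)&(abs(W[...,1]+.13)<.07)&(W[...,2]>.066)&(W[...,2]<.08)
    q=W[b]; print(' bar',len(q),cv2.minAreaRect((q[:,:2]*1000).astype(np.float32)))
    f=(abs(W[...,0]-.705)<.045)&(abs(W[...,1]+.078)<.02)&(W[...,2]>.031)&(W[...,2]<.043)
    q=W[f]; print(' fence',len(q),cv2.minAreaRect((q[:,:2]*1000).astype(np.float32)))
p=cv2.imread('pics/scene0.png'); q=cv2.imread('pics/top0.png')
a=cv2.resize(p[255:330,400:500],(400,300),interpolation=2); b=cv2.resize(q[105:255,310:410],(400,600),interpolation=2)
e=cv2.resize(q[165:240,130:230],(400,300),interpolation=2)
cv2.imwrite('pics/crop1.png',np.hstack([np.vstack([a,e]),b]))
E
```

```text
tool axes cols
 [[ 0.0001 -0.9238  0.3828]
 [ 0.0001  0.3828  0.9238]
 [-1.     -0.      0.0001]]
scene slab ((559.4085083007812, 364.5823059082031), (49.39632797241211, 170.18167114257812), 70.76664733886719) 958 0.03194345406578947
 boss [0.5723 0.3598 0.0434] [0.6101 0.3445 0.0434] 167
top slab ((506.8371276855469, 172.396484375), (440.46771240234375, 140.0286102294922), 71.22464752197266) 1123 0.03244684468487424
 boss [0.5863 0.3444 0.0445] [0.6074 0.3406 0.0438] 167
scene plate ((618.6978759765625, -120.42169952392578), (346.94610595703125, 150.5112762451172), 5.317855358123779) 0.012090201816253199
 bar 303 ((646.1160888671875, -129.52566528320312), (22.403532028198242, 109.85993957519531), 3.275130033493042)
 fence 187 ((704.4530639648438, -84.3750991821289), (88.3058853149414, 32.82678985595703), 4.9891743659973145)
top plate ((620.2005615234375, -123.55256652832031), (341.5924987792969, 150.3411865234375), 5.4613356590271) 0.012676978201257239
 bar 307 ((645.3809204101562, -132.37869262695312), (17.420320510864258, 110.74185943603516), 5.9253621101379395)
 fence 181 ((704.7631225585938, -83.35469818115234), (88.97566986083984, 28.539127349853516), 0.4731001555919647)
```

View pics/crop1.png

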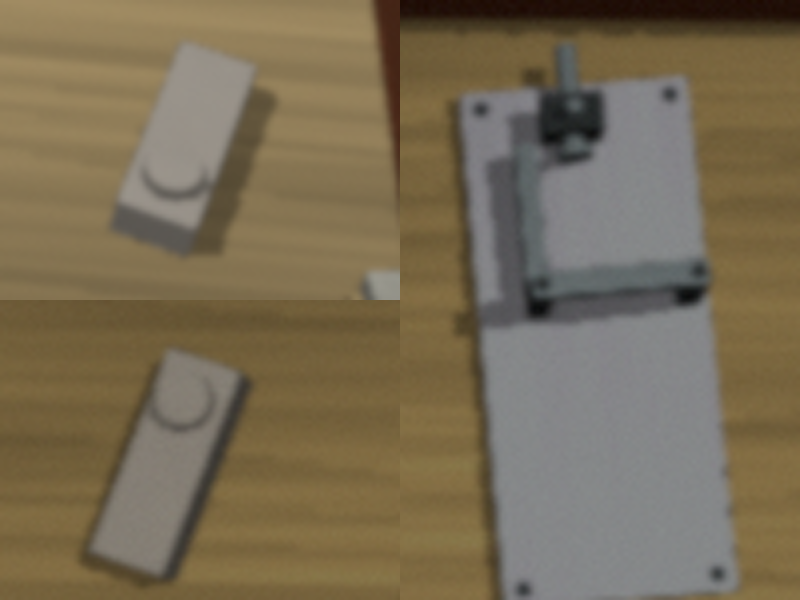

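The crop confirms it: white slab, low round boss at its near end (scene crop about 175,170), nose towards world +x and -y. I move the wrist over it.

Emit:
{"fn": "step_arm", "kwargs": {
  "deltas": [
    [1,0,-0.06,-0.016,0],
    [1,0,-0.12,-0.033,-1],
    [1,0,-0.18,-0.05,-2],
    [1,0,-0.24,-0.067,-3.3],
    [1,0,-0.3,-0.084,-3.3],
    [1,0,-0.36,-0.1,-3.3],
    [1,0,-0.375,-0.105,-3.3],
    [1,0,-0.375,-0.105,-3.3],
    [1,0,-0.375,-0.105,-3.3]
  ]
}}

```text
time_s: 1.82
tool_pos: [0.5532, 0.3623, 0.2415]
tool_rot: [60.0, 89.9, 131.0]
force: [-0.3, -0.7, -0.5]
grip_width: 0.0871
```

```bash
cat >> h.py <<'E'
def slab(W,lo,hi,c,rad):
    m=((W[...,2]>lo)&(W[...,2]<hi)&(np.linalg.norm(W[...,:2]-c,axis=-1)<rad)).astype(np.uint8)
    m=cv2.morphologyEx(m,cv2.MORPH_OPEN,np.ones((5,5)))
    _,lab,st,_=cv2.connectedComponentsWithStats(m); k=1+np.argmax(st[1:,4]); m=lab==k
    return cv2.minAreaRect((W[m][:,:2]*1000).astype(np.float32)),m.sum(),np.median(W[m][:,2]),m
E
python3 - <<'E'
from h import *
o=monitor.get_obs(); print(o['time_s'],o['tool_pos'],o['tool_rot'],o['force']); T=rot(o['tool_rot']); print(T)
m=camera_model('wrist'); print(m); p,d=read_camera('wrist'); save('w1.png',p); W=cloud('wrist',d,m)
print(slab(W,.025,.055,[.57,.352],.12)[:3]); r=slab(W,.039,.055,[.57,.352],.12); print(r[:3])
E
```

```text
1.825 [0.5532 0.3623 0.2415] [ 60.026   89.9001 131.014 ] [-0.3266 -0.7162 -0.507 ]
[[-0.0011 -0.9454  0.3258]
 [ 0.0013  0.3258  0.9455]
 [-1.      0.0015  0.0009]]
{'fx': 392.7325336013411, 'fy': 392.7325336013411, 'cx': 320.764681532061, 'cy': 241.22351353720435, 'xyz': array([0.4891, 0.3844, 0.3845]), 'attitude': array([165.5703,  -0.0795,  70.9601])}
(((568.9147338867188, 356.26531982421875), (50.031097412109375, 138.8057403564453), 70.9102554321289), np.int64(7882), np.float64(0.03188940309162472))
(((606.457763671875, 343.2218322753906), (34.263160705566406, 34.57029724121094), 70.90888214111328), np.int64(1117), np.float64(0.04363834074230344))
```

View pics/w1.png

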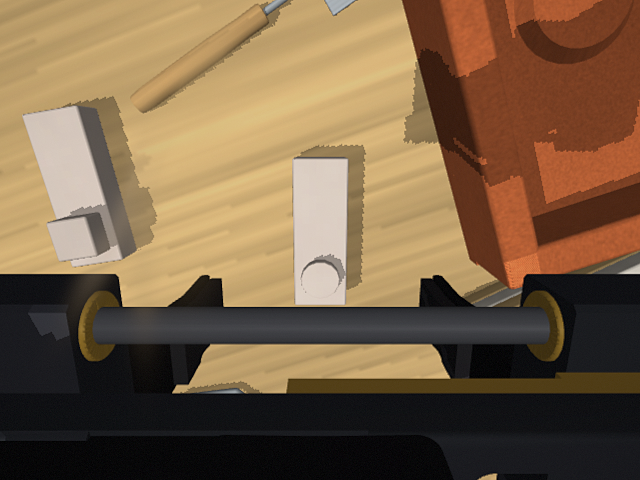

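The wrist view shows the casting with its round boss at (322,278), jaws aligned with it, nothing beside it. Pose is (0.569, 0.356), yaw -19.1°, and the sizes fit. Now down and grip.

Emit:
{"fn": "step_arm", "kwargs": {
  "deltas": [
    [1,0.05,-0.019,0,0],
    [1,0.11,-0.019,0,0],
    [1,0.165,-0.019,0,0],
    [1,0.2,-0.019,0,0],
    [1,0.214,-0.019,0,0],
    [1,0.214,-0.019,0,0],
    [-1,0.214,-0.019,0,0],
    [-1,0.214,-0.019,0,0],
    [-1,0.214,-0.019,0,0],
    [-1,0.214,-0.019,0,0],
    [-1,0.214,-0.019,0,0],
    [-1,0.214,-0.019,0,0]
  ],
  "newtons": 30
}}

```text
time_s: 3.38
tool_pos: [0.5733, 0.354, 0.0279]
tool_rot: [-24.8, 89.9, 46.0]
force: [0.7, 0.7, 0.7]
grip_width: 0.0498
```

Run:
```python
from h import *
o=monitor.get_obs(); print(o['time_s'],o['tool_pos'],o['grip_width'],o['force'],o['qpos']); print(rot(o['tool_rot']))
```

```text
3.375 [0.5733 0.354  0.0279] 0.049773001295821385 [0.658  0.7064 0.6712] [-38.9214  30.8023   6.5272  91.7412  -3.9653  57.6319  39.6086]
[[ 0.0006 -0.9443  0.329 ]
 [ 0.0006  0.329   0.9443]
 [-1.     -0.0004  0.0008]]
```

Emit:
{"fn": "step_arm", "kwargs": {
  "deltas": [
    [-1,-0.04,0,0,0],
    [-1,-0.09,0,-0.015,0],
    [-1,-0.1,-0.013,-0.05,-2],
    [-1,-0.1,-0.027,-0.1,-5],
    [-1,-0.1,-0.042,-0.15,-8],
    [-1,-0.1,-0.056,-0.2,-11],
    [-1,-0.1,-0.07,-0.25,-14],
    [-1,-0.1,-0.084,-0.3,-17],
    [-1,-0.1,-0.099,-0.35,-20],
    [-1,-0.1,-0.113,-0.4,-22],
    [-1,-0.1,-0.124,-0.44,-24],
    [-1,-0.1,-0.131,-0.465,-24.6]
  ]
}}

```text
time_s: 4.88
tool_pos: [0.542, -0.1314, 0.1265]
tool_rot: [98.3, 89.9, -166.5]
force: [0.8, 0.6, -4.0]
grip_width: 0.0497
```

Run:
```python
from h import *
for i in range(3):
    p,d=read_camera('top')
o=monitor.get_obs(); print(o['time_s'],o['tool_pos'],o['grip_width'],o['force'],o['joint_velocities']); print(rot(o['tool_rot']))
save('top1.png',p); W=cloud('top',d)
r=slab(W,.105,.16,[.544,-.1285],.1); print(r[:3])
print(o['wrist_torque'])
m=camera_model('wrist'); p,d=read_camera('wrist'); W=cloud('wrist',d,m)
a=p.copy(); g=slab(W,.008,.018,[.52,-.13],.3); a[g[3]]=[255,0,0]; save('w2.png',a); print(g[:3])
```

```text
5.025 [ 0.5424 -0.1304  0.1265] 0.049996110388773225 [-0.6618  0.5487 -3.8536] [-1.7856 -0.1434 -2.544  -0.0145 -1.342   0.0587 -0.5658]
[[-0.0023 -0.9959 -0.0901]
 [-0.0002 -0.0901  0.9959]
 [-1.      0.0023 -0.    ]]Traceback (most recent call last):
  File "<stdin>", line 6, in <module>
  File "h.py", line 21, in slab
    _,lab,st,_=cv2.connectedComponentsWithStats(m); k=1+np.argmax(st[1:,4]); m=lab==k
                                                        ~~~~~~~~~^^^^^^^^^^
    return _wrapfunc(a, 'argmax', axis=axis, out=out, **kwds)
    return bound(*args, **kwds)
ValueError: attempt to get argmax of an empty sequence
```

Run:
```python
from h import *
m=camera_model('wrist'); p,d=read_camera('wrist'); W=cloud('wrist',d,m); save('w2r.png',p)
o=monitor.get_obs(); print(o['time_s'],o['tool_pos'],o['wrist_torque'])
g=slab(W,.007,.018,[.52,-.13],.25); print(g[:3])
a=p.copy(); a[g[3]]=a[g[3]]//2+[120,0,0]
c=slab(W,.1,.16,[.51,-.13],.15); a[c[3]]=a[c[3]]//2+np.array([0,120,0],np.uint8); print(c[:3])
q=W[c[3]]; A=np.c_[q[:,:2],np.ones(len(q))]; print('tilt',np.linalg.lstsq(A,q[:,2],rcond=None)[0])
save('w2.png',a)
# plate side edges in wrist view
for s in (1,-1):
    q=W[g[3]]; Y=[]
    for x in np.arange(.40,.53,.01):
        k=q[abs(q[:,0]-x)<.005]
        if len(k)>20: Y.append((x,np.percentile(s*k[:,1],99.5)*s))
    Y=np.array(Y); print(s,Y.T)
```

```text
5.075 [ 0.5429 -0.1284  0.1266] [0.1147 0.0346 0.026 ]
(((518.7677001953125, -131.619873046875), (140.30850219726562, 150.63938903808594), 5.364669322967529), np.int64(20107), np.float64(0.011732164594182304))
(((502.52203369140625, -134.00296020507812), (68.90689086914062, 70.27727508544922), 5.142967700958252), np.int64(26846), np.float64(0.13042569609180862))
tilt [-0.015  -0.0013  0.1376]
1 [[ 0.44    0.45    0.46    0.47    0.48    0.49    0.5     0.51    0.52  ]
 [-0.0641 -0.0632 -0.0628 -0.0613 -0.0603 -0.0595 -0.0584 -0.0575 -0.0567]]
-1 [[ 0.44    0.45    0.46    0.47    0.48    0.49    0.5     0.51    0.52  ]
 [-0.0931 -0.1915 -0.2113 -0.2105 -0.2098 -0.2089 -0.2081 -0.2072 -0.2063]]
```

View pics/w2.png

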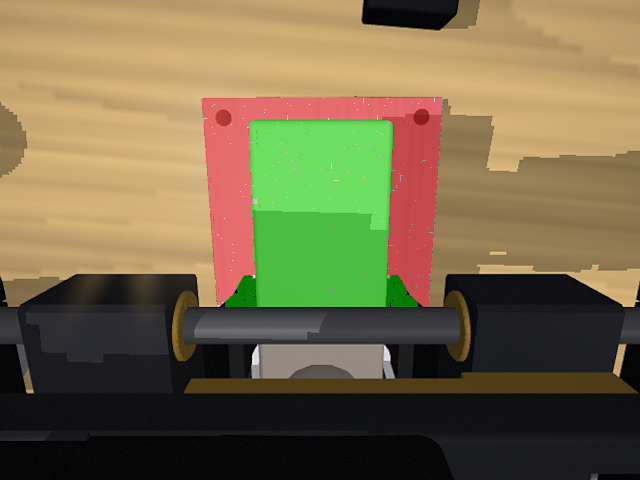

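Plate in red, held casting in green, lying over the middle of the free plate, tail at (320,122). Plate yaw 5.36°, gauge origin about (0.5985, -0.124), agreeing with the top view to 1 mm. I lower it.

Emit:
{"fn": "step_arm", "kwargs": {
  "deltas": [
    [-1,0.03,0,0,-0.2],
    [-1,0.06,0,0,-0.2],
    [-1,0.076,0,0,-0.2],
    [-1,0.083,0,0,-0.2],
    [-1,0.086,0,0,-0.2],
    [-1,0.087,0,0,-0.2],
    [-1,0.087,0,0,-0.2]
  ]
}}

```text
time_s: 5.95
tool_pos: [0.5443, -0.1286, 0.0413]
tool_rot: [-96.8, 89.9, -1.2]
force: [-0.3, 0.5, -3.2]
grip_width: 0.0499
```

Emit:
{"fn": "step_arm", "kwargs": {
  "deltas": [
    [-1,0.001,0,0,0],
    [-1,0.0015,0,0,0],
    [-1,0.0015,0,0,0],
    [0.6,0.0015,0,0,0],
    [0.6,0.0015,0,0,0],
    [0.6,0.0015,0,0,0],
    [0.6,0.0015,0,0,0]
  ]
}}

```text
time_s: 6.82
tool_pos: [0.5438, -0.1285, 0.039]
tool_rot: [-76.4, 90.0, 19.2]
force: [0.1, -0.0, -0.7]
grip_width: 0.0691
```

Run:
```python
from h import *
o=monitor.get_obs(); print(o['time_s'],o['tool_pos'],o['grip_width'],o['force']); print(rot(o['tool_rot']))
m=camera_model('wrist'); p,d=read_camera('wrist'); W=cloud('wrist',d,m); save('w3.png',p)
c=slab(W,.036,.054,[.50,-.133],.055); print(c[:3]); q=W[c[3]]; A=np.c_[q[:,:2],np.ones(len(q))]; print('tilt',np.linalg.lstsq(A,q[:,2],rcond=None)[0],q.min(0),q.max(0))
g=slab(W,.007,.018,[.52,-.13],.25); print(g[:3])
```

```text
6.825 [ 0.5438 -0.1285  0.039 ] 0.0690667072609 [ 0.1326 -0.0046 -0.6519]
[[ 0.0001 -0.9952 -0.0975]
 [ 0.     -0.0975  0.9952]
 [-1.     -0.0001  0.    ]]
(((504.1389465332031, -132.49700927734375), (68.40951538085938, 50.335811614990234), 5.543741703033447), np.int64(25530), np.float64(0.043667085849674395))
tilt [0.0014 0.0007 0.0431] [ 0.4679 -0.1603  0.0403] [ 0.5398 -0.1042  0.0461]
(((500.25421142578125, -133.19903564453125), (103.64647674560547, 150.68768310546875), 5.463412284851074), np.int64(53730), np.float64(0.011718546656669174))
```

The casting lies flat on the plate (top at 43.7 mm, tilt about 0), gauge x of mid about -59, y about 0. I regrip near the tail.

Emit:
{"fn": "step_arm", "kwargs": {
  "deltas": [
    [0.6,0,0.03,0,0.15],
    [0.6,0,0.055,0,0.15],
    [0.6,0,0.061,0,0.15],
    [0.6,0,0.061,0,0.15],
    [-1,0,0.061,0,0.15],
    [-1,0,0.061,0,0.15],
    [-1,0,0.061,0,0.15],
    [-1,0,0.061,0,0.15],
    [-1,0,0.061,0,0.15],
    [-1,0,0.061,0,0.15]
  ],
  "newtons": 25
}}

```text
time_s: 8.12
tool_pos: [0.4832, -0.1344, 0.039]
tool_rot: [-95.2, 90.0, 0.3]
force: [0.4, 0.4, -1.7]
grip_width: 0.0496
```

Run:
```python
from h import *
o=monitor.get_obs(); print(o['time_s'],o['tool_pos'],o['grip_width'],o['force'],o['wrist_torque']); print(rot(o['tool_rot']))
```

```text
8.125 [ 0.4832 -0.1344  0.039 ] 0.04957380051790672 [ 0.4331  0.3911 -1.7322] [-0.0439 -0.2496 -0.0155]
[[ 0.0003 -0.9955 -0.095 ]
 [ 0.     -0.095   0.9955]
 [-1.     -0.0003 -0.    ]]
```

Emit:
{"fn": "step_arm", "kwargs": {
  "deltas": [
    [-1,0,-0.003,0,0],
    [-1,0,-0.008,0,0],
    [-1,0,-0.013,0,0],
    [-1,0,-0.018,0,0],
    [-1,0,-0.023,0,0],
    [-1,0,-0.028,0,0],
    [-1,0,-0.033,0,0],
    [-1,0,-0.037,0,0],
    [-1,0,-0.04,0,0],
    [-1,0,-0.04,0,0]
  ]
}}

```text
time_s: 9.38
tool_pos: [0.5226, -0.1309, 0.039]
tool_rot: [89.6, 90.0, -175.0]
force: [-3.9, -0.8, 2.6]
grip_width: 0.0497
```

Emit:
{"fn": "step_arm", "kwargs": {
  "deltas": [
    [-1,0,-0.003,0,0],
    [-1,0,-0.008,0,0],
    [-1,0,-0.013,0,0],
    [-1,0,-0.018,0,0],
    [-1,0,-0.022,0,0],
    [-1,0,-0.025,0,0],
    [-1,0,-0.025,0,0]
  ]
}}

```text
time_s: 10.25
tool_pos: [0.5484, -0.1281, 0.039]
tool_rot: [-92.2, 89.9, 3.3]
force: [-2.9, -0.1, 1.7]
grip_width: 0.0501
```

Run:
```python
from h import *
p,d=read_camera('scene'); save('s2.png',cv2.resize(p[230:360,200:300],(615,800),interpolation=2)[:600])
o=monitor.get_obs(); print(o['time_s'],o['tool_pos'],o['grip_width'],o['force'],o['wrist_torque']); print(rot(o['tool_rot'])[:,2])
W=cloud('scene',d)
c,s=np.cos(np.radians(5.4)),np.sin(np.radians(5.4)); G=np.stack([(W[...,0]-.5985)*c+(W[...,1]+.124)*s,-(W[...,0]-.5985)*s+(W[...,1]+.124)*c,W[...,2]-.012],-1)
m=(G[...,0]>56)&0 if 0 else (G[...,0]>.056)&(G[...,0]<.15)&(abs(G[...,1])<.06)&(G[...,2]>.015)
q=G[m]
for x in np.arange(.056,.15,.006):
    k=q[abs(q[:,0]-x)<.003]; print(round(x,3),len(k),k[:,1].min() if len(k) else 0,np.sort(k[:,1])[-1:], np.median(k[:,2]) if len(k) else 0)
```

```text
10.3 [ 0.5484 -0.1281  0.039 ] 0.04993420572764068 [-3.2739 -0.2819  1.7996] [-0.0579  0.553   0.045 ]
[-0.095   0.9955 -0.0001]
0.056 52 -0.05781199995491812 [0.0445] 0.0421681456102584
0.062 78 -0.020895020220398138 [0.0459] 0.03269507979952781
0.068 57 -0.020517554875616607 [0.0442] 0.030501949187965904
0.074 110 -0.02269000508890931 [0.0441] 0.026357216628890134
0.08 39 -0.01918256746370861 [0.0447] 0.023445543881591268
0.086 7 0.033035958570770574 [0.045] 0.02470480467046122
0.092 14 0.03297780084083993 [0.0453] 0.025670674230145695
0.098 10 0.0361229372802879 [0.0456] 0.02465709795864769
0.104 18 0.031645703249408 [0.0458] 0.023416396600455146
0.11 12 0.03410458734309882 [0.0459] 0.025316627061678153
0.116 13 0.032451890996391994 [0.0442] 0.024332651203131005
0.122 11 0.032803229821884106 [0.0446] 0.025925498466097496
0.128 14 0.03282103406665421 [0.0449] 0.02352659113139245
0.134 20 0.005627243350374357 [0.0452] 0.025195316552004365
0.14 36 -0.0035143310975708445 [0.0454] 0.023532731467475265
0.146 30 -0.0027744254878432593 [0.0457] 0.023656464063549165
```

View pics/s2.png

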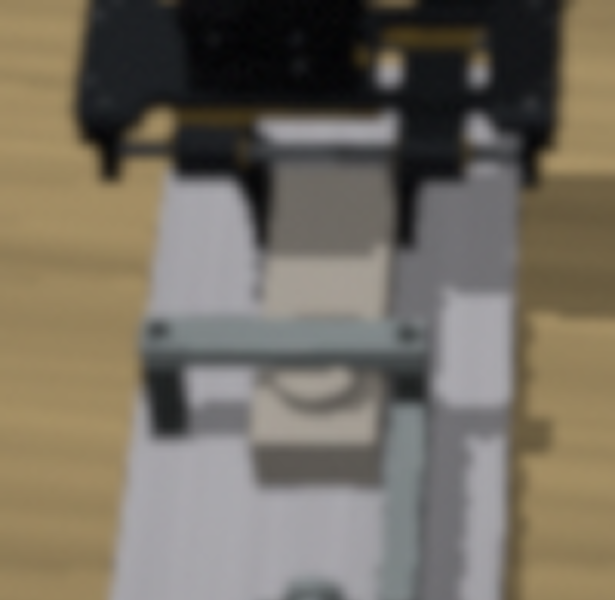

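The scene view shows the casting passing under the bar with its boss at (315,385) nearly through. The gap to the fence rail is about 3 mm, and the pad is still well ahead. A bit further, then feel for the fence.

Emit:
{"fn": "step_arm", "kwargs": {
  "deltas": [
    [-1,0,-0.003,0,0],
    [-1,0,-0.007,0,0],
    [-1,0,-0.011,0,0],
    [-1,0,-0.015,0,0],
    [-1,0,-0.018,0,0],
    [-1,0,-0.02,0,0],
    [-1,0,-0.02,0.001,0],
    [-1,0,-0.02,0.002,0],
    [-1,0,-0.02,0.0025,0],
    [-1,0,-0.02,0.0025,0]
  ]
}}

```text
time_s: 11.55
tool_pos: [0.5681, -0.1235, 0.039]
tool_rot: [-85.7, 89.9, 9.7]
force: [0.9, -0.1, -1.1]
grip_width: 0.0499
```

```bash
cat > st.py <<'E'
from h import *
o=monitor.get_obs(); z=rot(o['tool_rot'])[:,2]
c,s=np.cos(np.radians(5.4)),np.sin(np.radians(5.4)); g=lambda v:np.array([v[0]*c+v[1]*s,-v[0]*s+v[1]*c,v[2]])
print(o['time_s'],'gauge tcp mm',g(o['tool_pos']-[.5985,-.124,.012])*1000,'F',g(o['force']),'M',g(o['wrist_torque']),'yaw',np.degrees(np.arctan2(-z[0],z[1])),o['grip_width'])
E
python3 st.py
```

```text
11.55 gauge tcp mm [-30.2234   3.4004  27.0426] F [ 0.8805 -0.2159 -1.1172] M [-0.2249 -0.115  -0.0763] yaw 5.467028666946719 0.049869123368964756
```

Emit:
{"fn": "step_arm", "kwargs": {
  "deltas": [
    [-1,0,0,0.0005,0],
    [-1,0,0,0.001,0],
    [-1,0,0,0.0015,0],
    [-1,0,0,0.002,0],
    [-1,0,0,0.002,0]
  ]
}}

```text
time_s: 12.18
tool_pos: [0.5672, -0.122, 0.0391]
tool_rot: [-50.3, 90.0, 45.2]
force: [0.7, -1.3, -1.9]
grip_width: 0.0497
```

```bash
python3 st.py
```

```text
12.175 gauge tcp mm [-30.9446   4.9818  27.0724] F [ 0.5458 -1.371  -1.8705] M [-0.2417 -0.0894 -0.1903] yaw 5.427751799477482 0.04969374432287754
```

Emit:
{"fn": "step_arm", "kwargs": {
  "deltas": [
    [-1,0,0,0.0005,0],
    [-1,0,0,0.001,0],
    [-1,0,0,0.001,0]
  ]
}}

```text
time_s: 12.55
tool_pos: [0.5672, -0.1218, 0.0391]
tool_rot: [-167.7, 89.9, -72.3]
force: [1.3, -4.6, -2.3]
grip_width: 0.0496
```

```bash
python3 st.py
```

```text
12.55 gauge tcp mm [-30.9989   5.1617  27.0633] F [ 0.8697 -4.6771 -2.3172] M [-0.8517 -0.1254 -0.2696] yaw 5.394953428229657 0.04961090593310017
```

Fence contact felt at about 4.7 N, TCP y about 5.1 in the gauge frame. I slide along the fence; the pad shows at about x=132-137, the nose is now near 96.

Emit:
{"fn": "step_arm", "kwargs": {
  "deltas": [
    [-1,0,-0.002,-0.0003,0],
    [-1,0,-0.005,-0.0003,0],
    [-1,0,-0.008,-0.0003,0],
    [-1,0,-0.011,-0.0003,0],
    [-1,0,-0.014,-0.0003,0],
    [-1,0,-0.017,-0.0003,0],
    [-1,0,-0.019,-0.0003,0],
    [-1,0,-0.02,-0.0003,0]
  ]
}}

```text
time_s: 13.55
tool_pos: [0.5847, -0.1202, 0.039]
tool_rot: [86.5, 89.7, -178.1]
force: [-6.7, -4.3, 4.6]
grip_width: 0.0497
```

```bash
python3 st.py
```

```text
13.55 gauge tcp mm [-13.3549   5.0711  27.0225] F [-7.0489 -3.6465  4.5829] M [-0.8094  1.2796 -0.2569] yaw 5.4116125781740925 0.04966136770060951
```

Emit:
{"fn": "step_arm", "kwargs": {
  "deltas": [
    [-1,-0.001,-0.002,0,0],
    [-1,-0.001,-0.004,0,0],
    [-1,-0.001,-0.006,0,0],
    [-1,-0.001,-0.008,0,0],
    [-1,-0.001,-0.008,0,0]
  ]
}}

```text
time_s: 14.18
tool_pos: [0.5931, -0.1194, 0.0393]
tool_rot: [91.6, 89.8, -173.0]
force: [-2.5, -4.2, -1.0]
grip_width: 0.05
```

```bash
python3 st.py
```

```text
14.175 gauge tcp mm [-4.9386  5.0447 27.3145] F [-2.8931 -3.9382 -1.0431] M [-0.8343  0.719  -0.1482] yaw 5.413623573440992 0.05004131150067737
```

Emit:
{"fn": "step_arm", "kwargs": {
  "deltas": [
    [-1,0,-0.001,0,0],
    [-1,0,-0.002,0,0],
    [-1,0,-0.003,0,0],
    [-1,0,-0.004,0,0],
    [-1,0,-0.005,0,0]
  ]
}}

```text
time_s: 14.8
tool_pos: [0.5977, -0.119, 0.0393]
tool_rot: [90.1, 89.7, -174.4]
force: [-3.6, -4.3, -1.0]
grip_width: 0.0499
```

```bash
python3 st.py
```

```text
14.8 gauge tcp mm [-0.2937  5.0416 27.2764] F [-4.022  -3.9258 -1.045 ] M [-0.8334  0.7706 -0.1317] yaw 5.413203091643241 0.04990793198011869
```

Emit:
{"fn": "step_arm", "kwargs": {
  "deltas": [
    [-1,0,-0.001,0,0],
    [-1,0,-0.002,0,0],
    [-1,0,-0.003,0,0],
    [-1,0,-0.004,0,0]
  ]
}}

```text
time_s: 15.3
tool_pos: [0.6018, -0.1186, 0.0393]
tool_rot: [89.8, 89.7, -174.8]
force: [-3.7, -4.4, -1.5]
grip_width: 0.0499
```

```bash
python3 st.py
```

```text
15.3 gauge tcp mm [ 3.7492  5.0708 27.29  ] F [-4.1366 -3.9913 -1.4542] M [-0.8599  0.821  -0.2213] yaw 5.41209108449343 0.04985565544798362
```

Emit:
{"fn": "step_arm", "kwargs": {
  "deltas": [
    [-1,0,-0.001,0,0],
    [-1,0,-0.002,0,0],
    [-1,0,-0.003,0,0]
  ]
}}

```text
time_s: 15.68
tool_pos: [0.6047, -0.1183, 0.0393]
tool_rot: [90.0, 89.7, -174.6]
force: [-4.5, -4.4, -0.5]
grip_width: 0.0498
```

```bash
python3 st.py
```

```text
15.675 gauge tcp mm [ 6.7387  5.0486 27.2951] F [-4.8921 -3.9426 -0.4845] M [-0.8334  0.8734 -0.1544] yaw 5.411139034595115 0.04977387316827157
```

Emit:
{"fn": "step_arm", "kwargs": {
  "deltas": [
    [-1,0,-0.001,0,0],
    [-1,0,-0.002,0,0]
  ]
}}

```text
time_s: 15.92
tool_pos: [0.6067, -0.1181, 0.0393]
tool_rot: [90.1, 89.7, -174.5]
force: [-4.8, -4.6, -1.1]
grip_width: 0.0501
```

```bash
python3 st.py
```

```text
15.925 gauge tcp mm [ 8.7142  5.0542 27.2706] F [-5.1647 -4.1314 -1.0751] M [-0.7954  0.8001 -0.1427] yaw 5.412324621938153 0.050055523056266066
```

Emit:
{"fn": "step_arm", "kwargs": {
  "deltas": [
    [-1,0,-0.001,0,0],
    [-1,0,-0.002,0,0]
  ]
}}

```text
time_s: 16.18
tool_pos: [0.6075, -0.1181, 0.0391]
tool_rot: [86.3, 89.6, -178.3]
force: [-7.6, -4.0, 1.6]
grip_width: 0.0503
```

```bash
python3 st.py
```

```text
16.175 gauge tcp mm [ 9.5059  5.0409 27.1412] F [-7.9895 -3.2804  1.6405] M [-0.743   1.654  -0.1218] yaw 5.402336551854992 0.05032713824724452
```

Stop contact felt: the arm moved only 0.8 of 2 mm and Fx rose to 8 N against about 4.6 N sliding drag. Now press up to about 10 N beyond the drag.

Emit:
{"fn": "step_arm", "kwargs": {
  "deltas": [
    [-1,0,-0.0005,0,0],
    [-1,0,-0.001,0,0]
  ]
}}

```text
time_s: 16.42
tool_pos: [0.6075, -0.1181, 0.0391]
tool_rot: [85.5, 89.4, -179.1]
force: [-9.8, -3.1, 5.2]
grip_width: 0.0497
```

```bash
python3 st.py
```

```text
16.425 gauge tcp mm [ 9.5219  5.0172 27.0709] F [-10.0486  -2.1226   5.2248] M [-0.7402  2.1025 -0.0509] yaw 5.404564755560185 0.04971194651753362
```

Emit:
{"fn": "step_arm", "kwargs": {
  "deltas": [
    [-1,-0.0008,-0.0008,0,0],
    [-1,-0.001,-0.0015,0,0]
  ]
}}

```text
time_s: 16.68
tool_pos: [0.6076, -0.1181, 0.0391]
tool_rot: [85.2, 89.3, -179.4]
force: [-12.0, -4.7, 1.9]
grip_width: 0.0498
```

```bash
python3 st.py
```

```text
16.675 gauge tcp mm [ 9.603   5.0523 27.1299] F [-12.3716  -3.5884   1.9348] M [-0.837   2.3934  0.0094] yaw 5.406219041660502 0.04977274235196057
```

Emit:
{"fn": "step_arm", "kwargs": {
  "deltas": [
    [-1,-0.0004,-0.0008,0,0],
    [-1,-0.0004,-0.0008,0,0],
    [-1,-0.0004,-0.0008,0,0]
  ]
}}

```text
time_s: 17.05
tool_pos: [0.6076, -0.1181, 0.0391]
tool_rot: [85.0, 89.2, -179.6]
force: [-12.1, -4.5, 1.4]
grip_width: 0.0498
```

```bash
python3 st.py
```

```text
17.05 gauge tcp mm [ 9.6088  5.0434 27.1196] F [-12.5194  -3.3497   1.3831] M [-0.8228  2.4612  0.0465] yaw 5.399595538273227 0.049820129635466406
```

Emit:
{"fn": "step_arm", "kwargs": {
  "deltas": [
    [-1,0,-0.0005,0,0],
    [-1,0,-0.001,0,0],
    [-1,0,-0.001,0,0],
    [-1,0,-0.001,0,0]
  ]
}}

```text
time_s: 17.55
tool_pos: [0.6077, -0.1181, 0.0391]
tool_rot: [84.2, 89.1, 179.6]
force: [-14.6, -4.8, 3.9]
grip_width: 0.05
```

```bash
python3 st.py
```

```text
17.55 gauge tcp mm [ 9.6703  5.0551 27.0673] F [-15.0369  -3.428    3.9321] M [-0.7457  3.0217 -0.0499] yaw 5.395356676796105 0.04997064681346398
```

Emit:
{"fn": "step_arm", "kwargs": {
  "deltas": [
    [-1,0,0,0,0],
    [-1,0,0,0,0],
    [-1,0,0,0,0],
    [-1,0,0,0,0],
    [-1,0,0,0,0],
    [-1,0,0,0,0],
    [-1,0,0,0,0],
    [-1,0,0,0,0]
  ]
}}

```text
time_s: 18.55
tool_pos: [0.6077, -0.1181, 0.0391]
tool_rot: [84.4, 89.1, 179.8]
force: [-15.2, -4.3, 2.9]
grip_width: 0.0501
```

```bash
python3 st.py
```

```text
18.55 gauge tcp mm [ 9.6874  5.0116 27.0948] F [-15.5281  -2.8754   2.9343] M [-0.7034  3.0493  0.0088] yaw 5.394781147168188 0.050072978419278415
```

Held steadily (15 N in total, about 10-11 N beyond the drag). A moment more, then unload without pulling back.

Emit:
{"fn": "step_arm", "kwargs": {
  "deltas": [
    [-1,0,0,0,0],
    [-1,0,0,0,0],
    [-1,0,0.0015,0,0],
    [-1,0,0.003,-0.0003,0],
    [-1,0,0.0042,-0.0006,0],
    [-1,0,0.0042,-0.0006,0],
    [-1,0,0.0042,-0.0006,0]
  ]
}}

```text
time_s: 19.42
tool_pos: [0.6076, -0.1181, 0.0393]
tool_rot: [84.6, 89.6, -179.9]
force: [-5.5, -3.9, -5.6]
grip_width: 0.0496
```

```bash
python3 st.py
```

```text
19.425 gauge tcp mm [ 9.5943  5.0307 27.3496] F [-5.826  -3.3851 -5.5526] M [-0.7858  1.353  -0.087 ] yaw 5.430125269640794 0.04957110453662689
```

Emit:
{"fn": "step_arm", "kwargs": {
  "deltas": [
    [-1,0.0014,0.0012,-0.0004,0],
    [-1,0.0014,0.0012,-0.0004,0],
    [-1,0.0014,0.0012,-0.0004,0]
  ]
}}

```text
time_s: 19.8
tool_pos: [0.6075, -0.1181, 0.0391]
tool_rot: [79.0, 89.7, 174.5]
force: [-4.1, -2.7, -1.1]
grip_width: 0.0497
```

```bash
python3 st.py
```

```text
19.8 gauge tcp mm [ 9.5502  5.0228 27.0849] F [-4.3824 -2.3117 -1.1229] M [-0.605   1.3353 -0.1308] yaw 5.446376892138191 0.04967634423451435
```

Emit:
{"fn": "step_arm", "kwargs": {
  "deltas": [
    [-0.2,0,0,0,0],
    [0.2,0,0,0,0],
    [0.6,0,0,0,0],
    [0.6,0,0,0,0],
    [0.6,0,0,0,0]
  ]
}}

```text
time_s: 20.42
tool_pos: [0.6105, -0.1176, 0.0404]
tool_rot: [-68.9, 89.9, 26.6]
force: [0.2, -0.1, -0.9]
grip_width: 0.0681
```

```bash
python3 st.py
```

```text
20.425 gauge tcp mm [12.5198  5.2922 28.3585] F [ 0.2343 -0.1005 -0.9134] M [0.0054 0.0056 0.0202] yaw 5.485826463171978 0.06808227608759475
```

Emit:
{"fn": "step_arm", "kwargs": {
  "deltas": [
    [0.6,-0.02,0,0,0],
    [0.6,-0.06,0,0,0],
    [0.6,-0.11,0.01,0,0],
    [0.6,-0.16,0.04,0,0],
    [0.6,-0.19,0.07,0,0],
    [0.6,-0.2,0.08,0,0],
    [0.6,-0.2,0.08,0,0],
    [0.6,-0.2,0.08,0,0]
  ]
}}

```text
time_s: 21.42
tool_pos: [0.5305, -0.1251, 0.2387]
tool_rot: [76.6, 89.9, 172.1]
force: [-0.2, -0.2, -0.2]
grip_width: 0.0697
```

Run:
```python
from h import *
p,d=read_camera('scene'); W=cloud('scene',d)
o=monitor.get_obs(); print(o['time_s'],o['tool_pos'],o['force'])
a=cv2.resize(p[260:360,200:300],(400,400),interpolation=2)
p2,d2=read_camera('top'); W2=cloud('top',d2)
b=cv2.resize(p2[105:205,310:410],(400,400),interpolation=2)
save('fin.png',np.hstack([a,b]))
m=camera_model('wrist'); p3,d3=read_camera('wrist'); W3=cloud('wrist',d3,m)
c,s=np.cos(np.radians(5.4)),np.sin(np.radians(5.4))
for n,W in (('scene',W),('top',W2),('wrist',W3)):
    G=np.stack([(W[...,0]-.5985)*c+(W[...,1]+.124)*s,-(W[...,0]-.5985)*s+(W[...,1]+.124)*c,W[...,2]-.012],-1)*1000
    k=G[(G[...,2]>28)&(G[...,2]<36)&(G[...,0]>-40)&(G[...,0]<125)&(G[...,1]>-30)&(G[...,1]<28.5)]
    if len(k)<50: print(n,len(k)); continue
    print(n,len(k),'x',np.percentile(k[:,0],[1,99]),'z',np.median(k[:,2]))
    L=[(x,np.percentile(q[:,1],2)) for x in range(-35,125,8) if len(q:=k[abs(k[:,0]-x)<4])>8]; L=np.array(L)
    print(' -y edge',L.T.round(1)); f=np.polyfit(L[1:-1,0],L[1:-1,1],1); print(' slope deg',np.degrees(f[0]))
    bq=G[(G[...,2]>39.5)&(G[...,2]<46)&(G[...,0]>56)&(G[...,0]<130)&(abs(G[...,1]-5)<22)]; print(' boss',len(bq),np.median(bq,0))
    A=np.c_[k[:,:2],np.ones(len(k))]; print(' tilt deg',np.degrees(np.linalg.lstsq(A,k[:,2],rcond=None)[0][:2]))
```

```text
21.475 [ 0.5304 -0.1251  0.2384] [ 0.2265 -0.6169 -1.3178]
scene 441 x [ -2.3008 123.5638] z 31.791541432242735
 -y edge [[ -3.    5.   13.   45.   53.   61.   69.   77.   85.   93.  101.  109.
  117. ]
 [-15.3 -16.  -17.3 -17.7 -15.  -16.2 -15.4 -17.2 -16.7 -16.1 -17.9 -16.5
  -16.3]]
 slope deg -0.1788376820906148
 boss 115 [108.0034   6.8887  43.1355]
 tilt deg [0.297  0.3418]
top 383 x [ -1.2312 123.1562] z 32.54622711531986
 -y edge [[  5.   21.   29.   37.   61.   69.   77.   85.   93.  101.  109.  117. ]
 [  3.7  -0.3  -3.5  -4.4  -9.4 -12.1 -13.  -16.6 -19.7 -20.2 -21.1 -19.4]]
 slope deg -13.842134565824798
 boss 108 [106.8509   4.3476  43.7883]
 tilt deg [-0.1284 -0.2586]
wrist 1889 x [-4.2405 88.9073] z 31.785023338997313
 -y edge [[ -3.    5.   13.   69.   77.   85.   93. ]
 [-18.5 -18.3 -18.5 -18.3 -19.1 -18.5 -19. ]]
 slope deg -0.20464427288249418
 boss 0 [nan nan nan]
 tilt deg [0.1464 0.1119]
  return _methods._mean(a, axis=axis, dtype=dtype,
  ret = um.true_divide(
```

View pics/fin.png

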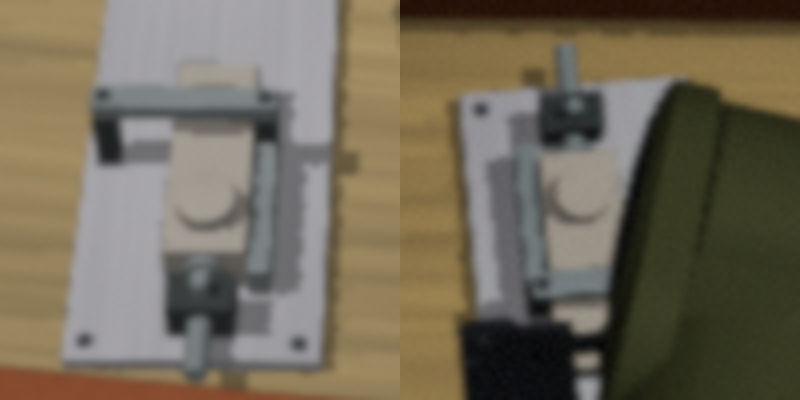

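Run:
```python
from h import *
m=camera_model('wrist'); p,d=read_camera('wrist'); W=cloud('wrist',d,m)
c,s=np.cos(np.radians(5.4)),np.sin(np.radians(5.4))
G=np.stack([(W[...,0]-.5985)*c+(W[...,1]+.124)*s,-(W[...,0]-.5985)*s+(W[...,1]+.124)*c,W[...,2]-.012],-1)*1000
for x in range(56,100,5):
    k=(abs(G[...,0]-x)<2.5)&(G[...,1]>15)&(G[...,1]<60)
    a=G[k&(G[...,2]>29)&(G[...,2]<35)]; f=G[k&(G[...,2]>21)&(G[...,2]<28)]; pl=G[k&(G[...,2]<5)&(G[...,1]<40)]
    print(x,len(a),a[:,1].max() if len(a) else '',len(f),(f[:,1].min(),f[:,1].max()) if len(f) else '','plate pts',len(pl))
save('w4.png',p[:330,150:550])
```

```text
56 0  0  plate pts 0
61 0  0  plate pts 0
66 0  0  plate pts 0
71 58 28.83647708694207 0  plate pts 0
76 67 28.866123287154334 58 (np.float64(30.230043061591278), np.float64(43.07540121515228)) plate pts 0
81 66 29.022373884078437 66 (np.float64(30.32281086351975), np.float64(43.37424727589728)) plate pts 0
86 72 29.02696884714317 58 (np.float64(30.394119928249513), np.float64(43.44140107898482)) plate pts 0
91 7 29.17075711786616 67 (np.float64(30.444651052041223), np.float64(43.53426056790325)) plate pts 0
96 0  3 (np.float64(31.66821640203406), np.float64(40.592975144864475)) plate pts 0
```

View pics/w4.png

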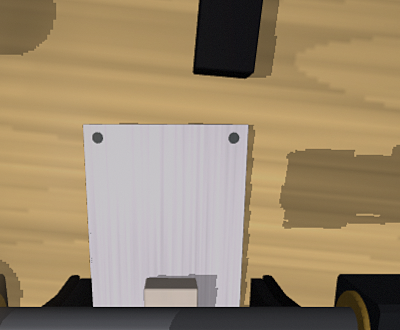

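Checks: no plate visible between casting and fence, apparent gap 0.3 mm or less after allowing for pixel edges, nose at the pad, boss beyond the bar, top flat. The arm is clear, so I hand in.

```bash
python3 -c "
from cell import env,monitor
print(env.sign_off(), monitor.get_obs()['time_s'])"
```

```text
the job is handed in; nothing more can be done
the job is handed in; nothing more can be done
```

The white casting with the round boss is on the gauge plate, slid boss first under the bar and along the fence to the end stop. I pressed it there, let go, backed the arm clear and handed the job in at about 21.5 s.

- **Pressing:** I held the nose on the stop at 15.0–15.5 N wrist force for just over 1 s. The sliding drag just before contact was about 4–5 N, so roughly 10–11 N reached the stop. That share is inferred from the drag, not measured directly.
- **Force limits:** The highest reading while under the bar was 15.5 N along the slide, 4.7 N against the fence and 5.2 N down. The readings are from the end of each move, so brief peaks in between were not seen.
- **Flatness and height:** The last images show the slab flat, within about 0.35°, with its top 32 mm over the plate. The boss is at gauge x of about 107–108, beyond the bar.
- **Stop contact:** The nose is at the pad, at x of about 136–138. The images cannot show that it is still touching after release.
- **Flush on the fence:** The wrist depth shows the casting edge about 1.3 mm from the rail. I put the true gap at 0.3 mm or less, because depth edges come out narrow by about 0.5 mm each and no plate shows between the two. The casting's edge is within about 0.2° of the fence.
- **A disagreeing check:** The top camera's fit of the casting's edge was useless, because the arm blocked its view.
- **Other things on the bench:** I meant to touch nothing else, and the moves stayed clear of the other objects. I did not measure their positions again at the end.

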